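# Uncover the dividing unit and hold its knob at the third stop

### The arm

A 6-joint arm with a two-finger parallel gripper is mounted at the origin on the work surface. World frame = base frame: x ahead of the robot, y to its left, z up, the work surface at z = 0. Lengths are in m, angles in rad, forces in N, time in s.
With the tool pointing down it reaches from about 0.325 to 0.75 m from the base axis. Payload 7.6 kg.
Tool frame: the origin (TCP) lies at the very end of the fingers, on their centre line; the grasp point (between the pads) lies 19 mm behind it; z points along the fingers, y is the direction in which the jaws open and shut (so a half turn about z gives the same grasp; the last joint's range is limited). The gripper opens to 85 mm and grips with 20 to 120 N. Pads are 22 mm wide; open, the fingers measure 114 mm over their backs; the gripper's body (76 mm by 85 mm) begins 54 mm behind the grasp point. The pads swing forward as they close: fully open they stand 13 mm farther back than shut.
Start: joints at [1.092, 0.052, 1.401, -0, 1.689, -0.07], TCP at [0.209, 0.482, 0.231] pointing down, gripper open.
Joint ranges: [-2.9, 2.9], [-0.91, 2.17], [0.12, 2.37], [-1.06, 4.2], [0.26, 2.73], [-2.93, 2.93]. Speed limits (rad/s): [2.57, 2.57, 3.01, 3.14, 3.14, 3.14].

### API

Orientations are given as [roll, pitch, yaw] about the fixed x, y, z axes, in that order (R = Rz(yaw) Ry(pitch) Rx(roll)).
In Python, from bench import bot, optics gives the robot as it stands.
- The arm moves only by the tool send_rows, never from a script. Its argument "plan" is one flat list of numbers, 7 for each row, row after row: the shift along the tool's x, y, z in cm, then the turn, a rotation vector about the tool's x, y, z in degrees, then the opening in per cent of the stroke, from 0 (shut) to 100 (fully open). In form: [dx, dy, dz, wx, wy, wz, grip, dx, dy, dz, wx, wy, wz, grip, ...]. A call has 1 to 20 rows; each row is the pose to reach, as a shift and turn from the pose commanded when the call began, along the tool's axes at that moment; what a row does not reach only later rows make up. A row lasts 1/12 s, in which the tool goes at most 41.7 mm and 7.16 degrees, less where a joint would pass 70% of its speed; a pose out of reach is approached as far as the arm can. A call with a gripper value outside its range is refused whole. The fingers move at their own pace and stop on an object; "newtons" is the grip in N (left out, the last holds). Time passes only in rows, so rows that repeat a pose let the fingers close. It gives the time, the measured TCP pose, the force and the opening at its end, in the units of the state.
- bot.get_state(): the state, without advancing time (a new reading comes with each control period).
- optics.camera(name): name is "scene" or "top" or "wrist"; returns a dict with "frame" (420x560x3 uint8, red, green, blue), "z_map" (420x560 float32, m along the optical axis (not along the pixel's ray), 0 where there is no reading), "camera_matrix" (3x3 intrinsics, pixels), "cam_to_world" (4x4, takes a point from camera to world coordinates). Camera axes: x right, y up, looking along -z (the intrinsics and any distortion apply to the point x, -y, -z); pixel columns grow to the right and rows downward; lengths in m; the calibration is good to about 2 mm. A picture is of the moment at which its call begins.
- bot.sign_off(): hands the job in, once; it reports no verdict.
The state is a dict: "clock": time; "joint_pos": joint angles; "joint_vel": joint speeds; "effort": joint torques, N m; "tool_pos": TCP position; "ee_rot": TCP orientation; "contact_force": force on the tool from outside, world axes, zero at the start; "torque": the same for the moment, N m; "gripper_width": finger opening in m.
Only numpy, scipy, OpenCV 4.12 (cv2) and the standard library are available. Lean on these libraries where they do the work, as an engineer would, in place of code of your own. Each camera call takes 0.05 s, during which the arm holds its last target. There are 200 camera calls.

### The job

Pick up the flat pry blade, lever up the closed cover of the dividing unit with it at the slot in the case's wall, open the cover past upright so that it stays open, and lay the blade down flat on the bench. Then grip the sprung knob inside, turn it clockwise feeling the clicks until its pointer is at the third stop (not on to the fourth), and finish while still gripping and holding it there: it springs back if let go. Do not lift the cover off its rest with the gripper itself, and leave the other things on the bench where they are.

Things in the scene. Friction and masses are not known exactly. Their poses are not given: they have to be found in the camera images.
- blade_handle (a point): centre (half-way up) of the loose pry blade's handle: wooden bar 110 mm long (x), 16 mm wide, 22 mm high, centre 11 mm above the bench as it lies. From its +x end a steel blade 75 mm long, 16 mm wide, 2 mm thick sticks out straight along x at that same height. About 70 g, centre of mass within 10 mm of here. x axis points to the tip
- blade_tip (a point): tip of the steel blade, 130 mm along x from the handle's centre
- case: dividing unit: beige square case 166 x 166 mm, 70 mm high, fixed to the bench; origin at its underside's centre, z up. Pry slot in its -y wall, cover hinge on top of its +y wall. Inside, the well round the knob is 154 x 154 mm; its floor is 20 mm and the dividing plate's top 26 mm above the bench
- slot (a point): middle of the mouth of the pry slot, in the outer face of the case's -y wall, 66 mm above the bench. The slot is 70 mm wide (x) and 8 mm high (62 to 70 mm above the bench), cut in the top of that 6 mm thick wall right under the cover. y axis: level, straight into the case towards the hinge, the knob's axis 83 mm on; x axis along the wall
- cover_hinge (a point): middle of the cover's hinge line, on top of the wall opposite the slot (166 mm from the slot's mouth along the slot's y axis), 70 mm above the bench. The hinge line runs along the x axis
- cover_edge (a point): middle of the cover's free edge, above the slot. The cover is a flat grey plate 166 x 166 x 5 mm, 0.12 kg, whose edges are flush with the case's walls; its underside rests 70 mm above the bench when shut
- cover (a joint): opening angle of the cover: 0 shut, 1.57 upright, 1.9 fully open against its stop. The hinge is stiff (0.12 N m) so the cover stays at any angle; lifting it at the free edge takes about 1.5 N
- knob_grip (a point): on the knob's vertical axis, at the case's centre, 51 mm above the bench, half-way up its grip bar: black, 44 mm long (x), 14 mm wide, free from 36 to 65 mm above the bench; below that a round foot of radius 18 mm. Grip it across its width. x axis points along the bar to the pointer's end
- pointer_tip (a point): tip of the thin pointer on the knob, 41 mm from the axis, 34 mm above the bench; turns with the knob, x axis radial outwards
- third_pip (a point): third pip of the steel dividing plate under the knob: disc of radius 56 mm with four small dark round pips at 47 mm from the axis, one per stop, first to fourth going clockwise seen from above, 0.30 rad apart. 28 mm above the bench, x axis radial outwards. At the third stop the pointer points at this pip
- knob (a joint): knob angle, grows clockwise from above: 0 at home on its end stop, 1.75 at the far end. A spring (0.10 N m at home, 0.15 at the third stop) turns it back when let go. Stops 1 to 4 are at 0.35, 0.65, 0.95 and 1.25 rad plus the plate joint's value; leaving a stop takes 0.08 N m more, fading to the next ridge (0.15 rad on), then it eases into the next: too light to hold
- plate (a joint): how far the dividing plate (with its pips and stops) is set round clockwise, 0 to 0.30 rad; differs from time to time, stiff (1 N m), stays put in the task
- ring_gauge: bystander to leave alone: steel ring gauge, 60 mm across, 20 mm high; origin at its underside
- v_block: bystander to leave alone: dark steel V-block, 50 x 40 x 34 mm; origin at its underside
- brush: bystander to leave alone: small brush lying flat; origin at its underside
- cleaner: bystander to leave alone: closed bottle, 52 mm across, 120 mm high; origin at its underside
- pot: bystander to leave alone: white open pot, 70 mm across, 80 mm high; origin at its underside
- caliper: bystander to leave alone: calliper lying flat, 200 mm long; origin at its underside
Mind the look-alikes: they are no part of the job. What is shaped like the case but green or purple is not meant. Of the things shaped like the part that bears blade_handle, the dark wooden one is meant.

How it is judged:
On the way, in this order (a step that is already met when the one before it is completed fails the run):
1. the cover is levered up by the blade (value of joint cover above 0.1 rad and contact force between blade and cover above 0.2 N), for 0.1 s.
2. the cover is open past upright (value of joint cover above 1.57 rad), for 0.2 s.
3. the blade is laid flat on the bench and released (height (world z) of blade_handle below 0.016 m and height (world z) of blade_tip below 0.02 m and contact force between the fingers and blade below 0.05 N and linear speed of blade below 0.02 m/s), for 0.2 s.
4. the knob is gripped at the third stop (angle between the x axis of pointer_tip and the x axis of third_pip, either way round below 0.1 rad and contact force between the fingers and knob above 2 N), for 0.3 s.
At the end, for the whole second after the job is handed in: The fingers still grip the knob (more than 2 N), its pointer within 0.1 rad of the third pip and at rest; the cover is open past upright (over 1.57 rad); the blade lies flat on the bench, released and at rest (all of step 3 and all of step 4 and value of joint cover above 1.57 rad and velocity of joint knob between -0.2 and 0.2 rad/s); the arm keeps its last pose, push and grip.
It fails at once if the gripper itself lifts the cover off its rest (touches it while it is raised 0.02 to 0.25 rad) (value of joint cover between 0.02 and 0.25 rad and contact force between the fingers and cover above 0.5 N).
It fails at once if the knob is turned past the click to the fourth stop (over 0.2 rad past the third) (y of pointer_tip in the frame of third_pip below -0.0082 m).
It fails at once if a bystander is moved more than 30 mm (distance of any of ring_gauge, v_block, brush, cleaner, pot, caliper from where it was at the start of the episode above 0.03 m).
It also fails if it takes over 59 s, if anything falls off the work surface, if the arm or the gripper's body presses on something with over 40 N, if the wrist force passes 120 N, or if a joint passes its speed limit or range.

## Working session

There is one attempt and no reset: what is moved stays moved. The work goes in short steps, Python scripts to look and compute and a tool call to move; the robot and the scene stay as the last step left them, time stands still between calls to the robot, and variables do not carry over. Pictures are saved under pics/ and viewed, about 8 in all and at most 12, crops included, and the job is handed in when it is done.

Besides the shell and the picture viewer there is one more tool, called after "Request:" as name(argument=value, ...), one argument or row to a line, values as JSON. send_rows: Moves the arm, as the interface text tells. Its arguments: {"type":"object","properties":{"plan":{"type":"array","items":{"type":"number"}},"newtons":{"type":"number"}},"required":["plan"]}

```bash
ls; mkdir -p pics; cat > h.py <<'E'
import numpy as np, cv2
from bench import bot, optics
from scipy.spatial.transform import Rotation as R
def snap(n,f=None):
    c=optics.camera(n)
    np.savez(f"pics/{f or n}.npz",**c)
    if f: cv2.imwrite(f"pics/{f}.png",c["frame"][...,::-1])
    return c
def load(f): return dict(np.load(f"pics/{f}.npz"))
def ray(c,u,v):
    K=c["camera_matrix"];T=c["cam_to_world"]
    d=np.array([(u-K[0,2])/K[0,0],-(v-K[1,2])/K[1,1],-1.0])
    return T[:3,3],T[:3,:3]@d
def onz(c,u,v,z):
    o,d=ray(c,u,v);return o+d*(z-o[2])/d[2]
def pts(c):
    h,w=c["z_map"].shape;u,v=np.meshgrid(np.arange(w),np.arange(h));K=c["camera_matrix"];z=c["z_map"]
    p=np.stack([(u-K[0,2])/K[0,0]*z,-(v-K[1,2])/K[1,1]*z,-z],-1)
    return p@c["cam_to_world"][:3,:3].T+c["cam_to_world"][:3,3]
E
python3 - <<'E'
from h import *
a=snap("top","top0");b=snap("scene","scene0")
for c in(a,b):print(c["cam_to_world"].round(3),c["camera_matrix"].round(1))
s=bot.get_state();print(s)
E
```

```text
pics
[[-0.019  0.987 -0.157  0.311]
 [-1.    -0.02  -0.    -0.015]
 [-0.003  0.157  0.988  1.391]
 [ 0.     0.     0.     1.   ]] [[413.9   0.  287.5]
 [  0.  413.9 212.2]
 [  0.    0.    1. ]]
[[ 0.401 -0.612  0.681  1.183]
 [ 0.916  0.278 -0.29  -0.281]
 [-0.011  0.74   0.672  0.721]
 [ 0.     0.     0.     1.   ]] [[386.2   0.  284.5]
 [  0.  386.2 216.3]
 [  0.    0.    1. ]]
{'clock': 0.1, 'joint_pos': array([ 1.09173365e+00,  5.27543118e-02,  1.40162041e+00,  2.59694546e-06,
        1.68862229e+00, -7.03508611e-02]), 'joint_vel': array([ 4.15389305e-04, -1.54783507e-03, -2.15197982e-03,  2.92928555e-05,
        1.72538460e-03, -1.46293035e-03]), 'effort': array([ 1.40379798e-03, -3.82580602e+01, -3.60986280e+01, -1.21351118e-04,
        4.74682107e-03, -2.73712351e-05]), 'tool_pos': array([0.20852555, 0.48151247, 0.23056825]), 'ee_rot': array([-3.14019196e+00, -1.01288822e-04,  2.73288107e+00]), 'contact_force': array([ 0.0379527 , -0.67242882,  0.03986113]), 'torque': array([ 0.0099844 , -0.00136904, -0.00863248]), 'gripper_width': 0.08528076560333604}
```

View pics/top0.png

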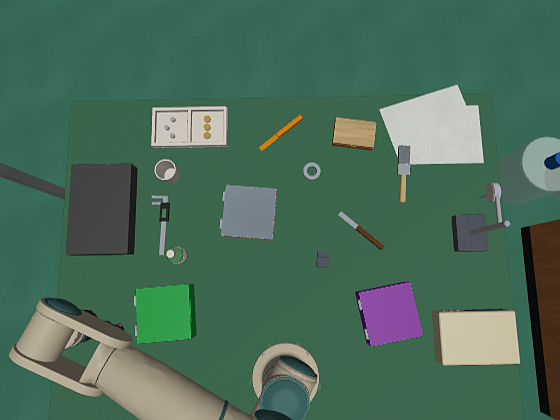

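View pics/scene0.png

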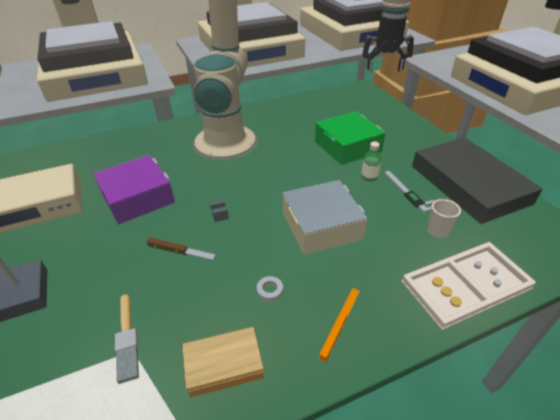

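The top view shows the following:
- **Case:** the grey cover on the beige case is at (248,212). Its hinge tabs on the left are at (222,195) and (222,228). The green (163,313) and purple (390,313) units are decoys.
- **Blade candidates:** a dark brown handle with steel at (360,230), a light wood handle with a wide head at (403,175), and an orange bar at (281,132). The dark wooden one fits. I'll confirm it in one crop.

```bash
python3 - <<'E'
from h import *
c=load("top0");d=load("scene0")
f=c["frame"];g=d["frame"]
a=cv2.resize(f[170:265,210:400],None,fx=4,fy=4,interpolation=cv2.INTER_CUBIC)
b=cv2.resize(g[170:270,140:380],(760,317-100+0),interpolation=cv2.INTER_CUBIC)
im=np.zeros((600,760,3),np.uint8);im[:380]=a[:380,:760];im[380:597]=b
cv2.imwrite("pics/crop1.png",im[...,::-1])
P=pts(c);hsv=cv2.cvtColor(f,cv2.COLOR_RGB2HSV)
def st(m,n):
    k,l,s,ce=cv2.connectedComponentsWithStats(m.astype(np.uint8))
    for i in range(1,k):
        if s[i,4]>25:print(n,s[i],ce[i].round(1),P[l==i].mean(0).round(4))
sub=np.zeros(f.shape[:2],bool);sub[170:265,205:400]=1
notgreen=~((f[...,1].astype(int)>f[...,0]+15)&(f[...,1].astype(int)>f[...,2]+8))
st(sub&notgreen,"ng")
red=sub&(f[...,0].astype(int)>f[...,2]+30)&notgreen
st(red,"brown")
print("hsv handle",f[235,368],f[218,346],f[212,248])
# cover from height
for lo,hi in((.066,.09),(.03,.066)):
    m=sub&(P[...,2]>lo)&(P[...,2]<hi)
    st(m,(lo,hi))
m=sub&(P[...,2]>.066)&(P[...,2]<.09)
cn=max(cv2.findContours(m.astype(np.uint8),cv2.RETR_EXTERNAL,cv2.CHAIN_APPROX_NONE)[0],key=cv2.contourArea)
r=cv2.minAreaRect(cn);print(r);
for q in cv2.boxPoints(r):print(q,onz(c,*q,.075).round(4))
# blade line
m=sub&notgreen;m[:, :325]=0;m[:205]=0
cn=max(cv2.findContours(m.astype(np.uint8),cv2.RETR_EXTERNAL,cv2.CHAIN_APPROX_NONE)[0],key=cv2.contourArea)
r=cv2.minAreaRect(cn);print(r)
for q in cv2.boxPoints(r):print(q,onz(c,*q,.015).round(4))
E
```

```text
ng [303 170  18  11 107] [311.2 174.9] [ 0.6538 -0.0977  0.0306]
ng [ 219  185   58   57 2829] [248.5 212.6] [0.5217 0.1104 0.0786]
ng [338 211  46  39 302] [361.3 230.6] [ 0.4635 -0.2597  0.0159]
ng [317 251  13  14 165] [322.8 257.9] [ 0.3745 -0.1277  0.0261]
brown [356 226  28  23 156] [369.6 237.1] [ 0.4402 -0.2854  0.0213]
hsv handle [88 54 31] [154 160 167] [119 130 138]
(0.066, 0.09) [ 219  185   58   55 2668] [248.1 212.1] [0.524  0.1119 0.0754]
(0.03, 0.066) [241 238  27   3  27] [254.  238.6] [0.4405 0.0958 0.0477]
(0.03, 0.066) [318 252  12   6  55] [323.5 254.2] [ 0.386  -0.1298  0.0341]
(0.03, 0.066) [317 262  13   3  29] [322.3 263.3] [ 0.3568 -0.1248  0.0339]
((247.31109619140625, 211.8929901123047), (54.068603515625, 51.366485595703125), 4.513988018035889)
[218.33932 235.3689 ] [0.4503 0.2073 0.075 ]
[222.38199 184.16174] [0.6175 0.1953 0.075 ]
[276.28287 188.41708] [0.5998 0.02   0.075 ]
[272.2402  239.62424] [0.4333 0.0354 0.075 ]
((360.7895812988281, 230.14605712890625), (55.724918365478516, 5.6991400718688965), 39.289405822753906)
[337.42078 214.70795] [ 0.5185 -0.1825  0.015 ]
[341.02966 210.29706] [ 0.5332 -0.1953  0.015 ]
[384.1584  245.58417] [ 0.4117 -0.3337  0.015 ]
[380.5495  249.99506] [ 0.3973 -0.3209  0.015 ]
```

View pics/crop1.png

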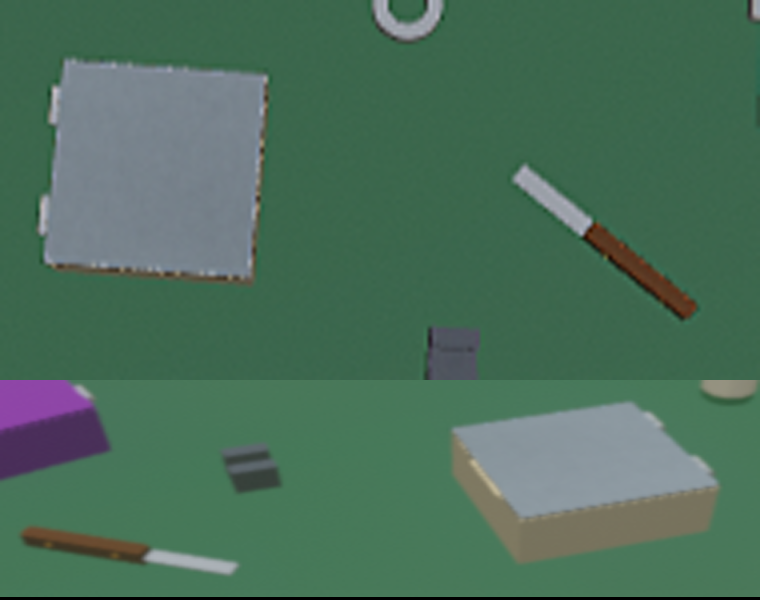

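The crop confirms it: the dark-handled blade has its tip at the upper left, and the beige case has its slot on the right (world -y) wall. Next I move above the blade.

```bash
cat >> h.py <<'E'
def rel(x,y,z,yaw_deg,frm=None):
    """shift (cm) / turn (deg) in the tool axes from frm=(pos,rotvec state) to a tool-down pose"""
    s=bot.get_state() if frm is None else frm
    R0=R.from_euler("xyz",s["ee_rot"]);R1=R.from_euler("xyz",[np.pi,0,np.radians(yaw_deg)])
    d=R0.inv().apply(np.array([x,y,z])-s["tool_pos"])*100
    w=(R0.inv()*R1).as_rotvec(degrees=True)
    print("rel",d.round(2),w.round(2))
E
python3 - <<'E'
from h import *
rel(.42,0,.24,90);rel(.441,-.286,.2,48.7)
E
```

```text
rel [-38.54 -35.78  -0.9 ] [-7.000e-02  4.000e-02  6.658e+01]
rel [-51.84 -61.19   3.14] [-6.0000e-02  7.0000e-02  1.0788e+02]
```

Request:
send_rows(
  plan=[-38.5, -35.8, -0.9, 0, 0, 66.6, 100, -38.5, -35.8, -0.9, 0, 0, 66.6, 100, -38.5, -35.8, -0.9, 0, 0, 66.6, 100, -38.5, -35.8, -0.9, 0, 0, 66.6, 100, -38.5, -35.8, -0.9, 0, 0, 66.6, 100, -38.5, -35.8, -0.9, 0, 0, 66.6, 100, -38.5, -35.8, -0.9, 0, 0, 66.6, 100, -38.5, -35.8, -0.9, 0, 0, 66.6, 100, -38.5, -35.8, -0.9, 0, 0, 66.6, 100, -38.5, -35.8, -0.9, 0, 0, 66.6, 100, -38.5, -35.8, -0.9, 0, 0, 66.6, 100, -51.8, -61.2, 3.1, 0, 0, 107.9, 100, -51.8, -61.2, 3.1, 0, 0, 107.9, 100, -51.8, -61.2, 3.1, 0, 0, 107.9, 100, -51.8, -61.2, 3.1, 0, 0, 107.9, 100, -51.8, -61.2, 3.1, 0, 0, 107.9, 100, -51.8, -61.2, 3.1, 0, 0, 107.9, 100, -51.8, -61.2, 3.1, 0, 0, 107.9, 100, -51.8, -61.2, 3.1, 0, 0, 107.9, 100, -51.8, -61.2, 3.1, 0, 0, 107.9, 100],
)

```text
clock: 1.77
tool_pos: [0.4399, -0.2895, 0.1986]
ee_rot: [-3.14, 0.001, 0.847]
contact_force: [0.2, 1.2, -0.2]
gripper_width: 0.0854
```

```bash
python3 - <<'E'
from h import *
c=snap("wrist","w1");f=c["frame"].astype(int)
P=pts(c)
br=((f[...,0]>f[...,2]+25)&(f[...,0]>f[...,1]+15)&(P[...,2]<.04)).astype(np.uint8)
def rect(m,n,z):
    cn=max(cv2.findContours(m,cv2.RETR_EXTERNAL,cv2.CHAIN_APPROX_NONE)[0],key=cv2.contourArea)
    r=cv2.minAreaRect(cn);q=np.array([onz(c,*p,z) for p in cv2.boxPoints(r)])
    print(n,r,"centre",q.mean(0).round(4));print(q.round(4));return cn
cn=rect(br,"handle",.022)
st=((abs(f[...,0]-f[...,1])<25)&(f[...,2]>110)&(P[...,2]<.04)&(P[...,2]>0)).astype(np.uint8)
rect(st,"steel",.012)
s=bot.get_state();print(s["tool_pos"],s["ee_rot"],c["cam_to_world"].round(3))
E
```

```text
handle ((491.484130859375, 165.97586059570312), (19.988534927368164, 110.73014831542969), 56.768287658691406) centre [ 0.6035 -0.4037  0.022 ]
[[ 0.5553 -0.3888  0.022 ]
 [ 0.6525 -0.3977  0.022 ]
 [ 0.6525 -0.4181  0.022 ]
 [ 0.5538 -0.4103  0.022 ]]
steel ((283.5, 87.5), (17.0, 85.0), 0.0) centre [ 0.5014 -0.2182  0.012 ]
[[ 0.4706 -0.2407  0.012 ]
 [ 0.5204 -0.1852  0.012 ]
 [ 0.5319 -0.1953  0.012 ]
 [ 0.4829 -0.2516  0.012 ]]
[ 0.43976815 -0.2907454   0.19804939] [-3.13947928e+00  1.55756741e-03  8.45064911e-01] [[ 0.749  0.636  0.186  0.486]
 [-0.662  0.72   0.208 -0.236]
 [-0.002 -0.279  0.96   0.34 ]
 [ 0.     0.     0.     1.   ]]
```

View pics/w1.png

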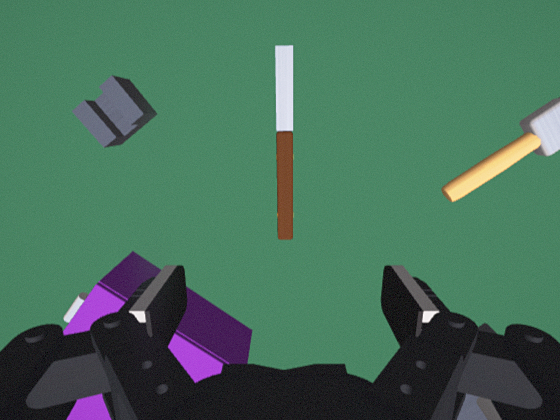

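The wrist view shows the blade straight below: handle from (285,131) to (285,239), steel up to (284,46). Now I descend and grip.

Request:
send_rows(
  plan=[0.2, 0, 8, 0, 0, 0, 60, 0.2, 0, 16, 0, 0, 0, 60, 0.2, 0, 16, 0, 0, 0, 60, 0.2, 0, 16, 0, 0, 0, 60, 0.2, 0, 16, 0, 0, 0, 60, 0.2, 0, 16, 0, 0, 0, 60],
  newtons=80,
)

```text
clock: 2.32
tool_pos: [0.4411, -0.2834, 0.0391]
ee_rot: [-3.137, 0.0, 0.85]
contact_force: [-0.5, -0.7, 0.9]
gripper_width: 0.051
```

```bash
python3 - <<'E'
from h import *
rel(.440,-.2877,.004,48.5);print(bot.get_state()["tool_pos"],bot.get_state()["gripper_width"])
E
```

```text
rel [-0.4   0.22  3.51] [-0.25  0.01  0.18]
[ 0.44106459 -0.2833603   0.0391038 ] 0.050999890664228505
```

Request:
send_rows(
  plan=[-0.4, 0.2, 3.5, 0, 0, 0, 60, -0.4, 0.2, 3.5, 0, 0, 0, 60, -0.4, 0.2, 3.5, 0, 0, 0, 60, -0.4, 0.2, 3.5, 0, 0, 0, 0, -0.4, 0.2, 3.5, 0, 0, 0, 0, -0.4, 0.2, 3.5, 0, 0, 0, 0, -0.4, 0.2, 3.5, 0, 0, 0, 0, -0.4, 0.2, 3.5, 0, 0, 0, 0, -0.4, 0.2, 3.5, 0, 0, 0, 0, -0.4, 0.2, 3.5, 0, 0, 0, 0],
  newtons=80,
)

```text
clock: 3.15
tool_pos: [0.4422, -0.2894, 0.0079]
ee_rot: [3.137, -0.0, 0.85]
contact_force: [-1.4, 0.2, 7.3]
gripper_width: 0.0138
```

```bash
python3 - <<'E'
from h import *
s=bot.get_state();print(s["tool_pos"],s["ee_rot"],s["contact_force"],s["gripper_width"])
E
```

```text
[ 0.44224493 -0.28937149  0.00793864] [ 3.13749235e+00 -4.44605427e-04  8.49802285e-01] [-1.4421687   0.21098588  7.33364397] 0.013847887395524386
```

Request:
send_rows(
  plan=[0, 0, -4, 0, 0, 0, 0, 0, 0, -8, 0, 0, 0, 0, 0, 0, -12, 0, 0, 0, 0, 0, 0, -12, 0, 0, 0, 0, 0, 0, -12, 0, 0, 0, 0, 0, 0, -12, 0, 0, 0, 0],
)

```text
clock: 3.65
tool_pos: [0.4408, -0.2884, 0.1255]
ee_rot: [3.141, -0.0, 0.85]
contact_force: [-0.2, -0.8, -1.3]
gripper_width: 0.0135
```

```bash
python3 - <<'E'
from h import *
s=bot.get_state();print(s["tool_pos"],s["ee_rot"],s["contact_force"],s["gripper_width"])
c=snap("wrist","w2");d=snap("scene","s2");P=pts(c)
im=np.hstack([c["frame"][:,:],d["frame"][120:420,0:300][:300].repeat(1,0) if 0 else cv2.resize(d["frame"][150:300,100:300],(560,420))])
im=cv2.resize(im,(800,300));cv2.imwrite("pics/a2.png",im[...,::-1])
R0=R.from_euler("xyz",s["ee_rot"]);Q=R0.inv().apply((P.reshape(-1,3)-s["tool_pos"])).reshape(P.shape)
m=(abs(Q[...,1])<.03)&(Q[...,0]>.02)&(Q[...,2]<.05)
for x in range(20,140,10):
    k=m&(abs(Q[...,0]-x/1e3)<.005)
    if k.any():print(x,k.sum(),np.median(Q[k],0).round(4),Q[k][:,1].min().round(4),Q[k][:,1].max().round(4))
E
```

```text
[ 0.4408254  -0.28839677  0.12545301] [ 3.14120349e+00 -1.45313220e-04  8.49613428e-01] [-0.15230141 -0.84493153 -1.25573076] 0.013536614404250736
20 726 [ 0.0209 -0.001  -0.0135] -0.0198 0.0184
30 888 [ 0.0301 -0.001  -0.0129] -0.0092 0.007
40 966 [ 0.0402 -0.001  -0.0129] -0.0089 0.0072
50 1074 [ 0.0504 -0.001  -0.0126] -0.0086 0.0071
60 965 [ 0.0601 -0.001  -0.0031] -0.0089 0.0069
70 1979 [ 0.0706 -0.0008 -0.0043] -0.0088 0.0071
80 1076 [ 0.0802 -0.001  -0.003 ] -0.009 0.007
90 1156 [ 0.0901 -0.001  -0.003 ] -0.0089 0.0071
100 1238 [ 0.1001 -0.001  -0.003 ] -0.009 0.0071
110 856 [ 0.1083 -0.001  -0.003 ] -0.0088 0.0069
```

View pics/a2.png

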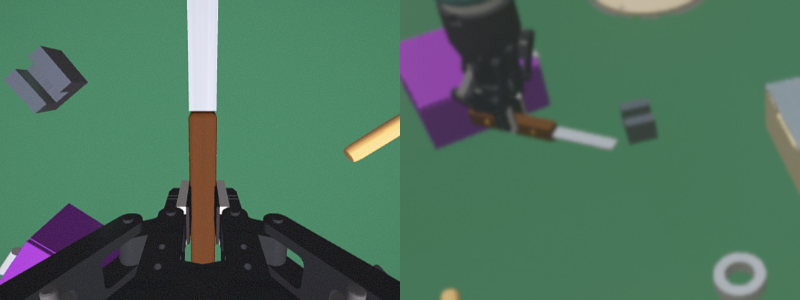

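The blade is held straight and level, with its centre 2 mm above the TCP. Next I go in front of the slot.

```bash
python3 - <<'E'
from h import *
rel(.50,-.1415,.16,84.3)
E
```

```text
rel [14.95 -5.19 -3.61] [ -0.16  -0.04 -35.62]
```

Request:
send_rows(
  plan=[15, -5.2, -3.6, 0, 0, -35.6, 0, 15, -5.2, -3.6, 0, 0, -35.6, 0, 15, -5.2, -3.6, 0, 0, -35.6, 0, 15, -5.2, -3.6, 0, 0, -35.6, 0, 15, -5.2, -3.6, 0, 0, -35.6, 0, 15, -5.2, -3.6, 0, 0, -35.6, 0, 15, -5.2, -3.6, 0, 0, -35.6, 0, 15, -5.2, -3.6, 0, 0, -35.6, 0, 15, -5.2, -3.6, 0, 0, -35.6, 0, 15, -5.2, -3.6, 0, 0, -35.6, 0],
)

```text
clock: 4.58
tool_pos: [0.5004, -0.1424, 0.1608]
ee_rot: [-3.141, -0.0, 1.468]
contact_force: [-0.4, 0.5, 0.3]
gripper_width: 0.0139
```

```bash
python3 - <<'E'
from h import *
s=bot.get_state();print(s["tool_pos"],s["ee_rot"])
c=snap("wrist","w3");t=snap("top","t3");P=pts(c);f=c["frame"].astype(int)
cv2.imwrite("pics/w3.png",c["frame"][...,::-1])
for n,cc in(("w",c),("t",t)):
    Q=pts(cc);ff=cc["frame"].astype(int)
    m=(Q[...,2]>.070)&(Q[...,2]<.08)&(abs(ff[...,0]-ff[...,1])<25)&(Q[...,1]>.0)&(Q[...,1]<.22)&(Q[...,0]>.42)&(Q[...,0]<.63)
    xy=Q[m][:,:2].astype(np.float32)
    print(n,m.sum(),Q[m][:,2].mean(),xy.min(0),xy.max(0),cv2.minAreaRect(xy))
    e=[]
    for x in np.arange(.45,.59,.01):
        k=m&(abs(Q[...,0]-x)<.004)
        if k.any():e.append((x,np.percentile(Q[k][:,1],2)))
    e=np.array(e);print(np.polyfit(e[:,0],e[:,1],1),e.round(4).tolist()[::3])
E
```

```text
[ 0.50041268 -0.14237893  0.16077018] [-3.14065410e+00 -2.80035467e-04  1.46769801e+00]<stdin>:9: RuntimeWarning: Mean of empty slice.
  ret = ret.dtype.type(ret / rcount)
Traceback (most recent call last):
ValueError: zero-size array to reduction operation minimum which has no identity
```

View pics/w3.png

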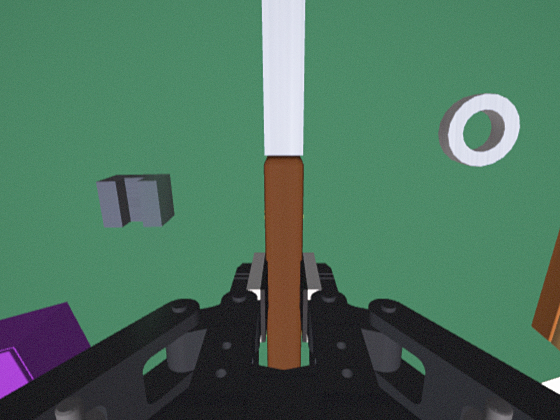

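The wrist view doesn't reach the case, so I'll take it from the top and scene cameras.

```bash
python3 - <<'E'
from h import *
t=load("t3");c=snap("scene","s3")
for n,cc in(("t",t),("s",c)):
    Q=pts(cc);ff=cc["frame"].astype(int)
    m=(Q[...,2]>.068)&(Q[...,2]<.082)&(abs(ff[...,0]-ff[...,1])<30)&(Q[...,1]>.0)&(Q[...,1]<.22)&(Q[...,0]>.42)&(Q[...,0]<.63)
    q=Q[m];print(n,m.sum(),"z",np.median(q[:,2]),"s-dir coords:")
    a=np.radians(-5.7)  # case yaw guess; refine by edges
    for _ in range(3):
        X=q[:,0]*np.cos(a)+q[:,1]*np.sin(a);Y=-q[:,0]*np.sin(a)+q[:,1]*np.cos(a)
        b=[(x,Y[abs(X-x)<.004].min()) for x in np.arange(X.min()+.02,X.max()-.02,.006)]
        p=np.polyfit(*np.array(b).T,1);a+=np.arctan(p[0])
    print("yaw",np.degrees(a),"X",np.percentile(X,[.5,99.5]),"Y",np.percentile(Y,[.5,99.5]),"edge",np.median([v for _,v in b]))
    xm=np.percentile(X,[.5,99.5]).mean();ye=np.median([v for _,v in b])
    print("slot xy",xm*np.cos(a)-ye*np.sin(a),xm*np.sin(a)+ye*np.cos(a))
# slot: bright/dark patch on -y wall in the scene image
im=cv2.resize(c["frame"][160:260,190:390],(800,400),interpolation=cv2.INTER_CUBIC);cv2.imwrite("pics/a3.png",im[...,::-1])
E
```

```text
t 2630 z 0.07541004425650744 s-dir coords:
yaw -5.506584595280383 X [0.42959563 0.59416441] Y [0.07828963 0.24797213] edge 0.0789485977543674
slot xy 0.5170937028503768 0.029464182692676096
s 2892 z 0.0748675340580553 s-dir coords:
yaw -5.052965520601578 X [0.43347032 0.59906307] Y [0.06927841 0.2392067 ] edge 0.06920578673194036
slot xy 0.5203557392931797 0.023465812114866556
```

View pics/a3.png

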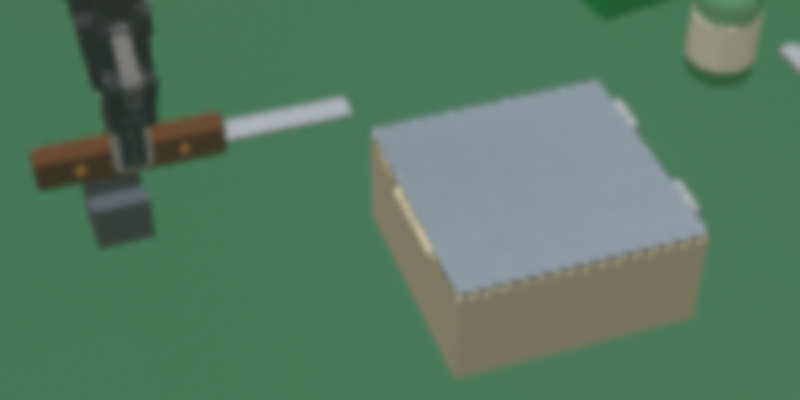

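Request:
send_rows(
  plan=[0, 0.3, 4, 0, 0, -0.5, 0, 0, 0.3, 8, 0, 0, -0.5, 0, 0, 0.3, 9.65, 0, 0, -0.5, 0, 0, 0.3, 9.65, 0, 0, -0.5, 0, 0, 0.3, 9.65, 0, 0, -0.5, 0, 0, 0.3, 9.65, 0, 0, -0.5, 0, 0, 0.3, 9.65, 0, 0, -0.5, 0],
)

```text
clock: 5.32
tool_pos: [0.5053, -0.1424, 0.0673]
ee_rot: [3.137, 0.001, 1.479]
contact_force: [0.7, -0.7, -0.5]
gripper_width: 0.0142
```

```bash
python3 - <<'E'
from h import *
s=bot.get_state();print(s["tool_pos"],s["ee_rot"],s["contact_force"])
R0=R.from_euler("xyz",s["ee_rot"])
for n in("top","scene"):
    c=snap(n);P=pts(c);f=c["frame"].astype(int)
    Q=R0.inv().apply(P.reshape(-1,3)-s["tool_pos"]).reshape(P.shape)
    m=(Q[...,0]>.065)&(Q[...,0]<.15)&(abs(Q[...,1])<.014)&(P[...,2]>.05)
    print(n,m.sum(),"x",Q[m][:,0].max().round(4),"y",np.median(Q[m][:,1]).round(4),"z by x",[np.median(P[m&(abs(Q[...,0]-x)<.01)][:,2]).round(4) for x in(.075,.095,.115)])
    k=(abs(P[...,2]-.075)<.004)&(P[...,1]>0)&(P[...,1]<.22)&(P[...,0]>.46)&(P[...,0]<.57)
    print("edge in tool x:",np.percentile(Q[k][:,0],[.3,1,2]).round(4), "cover z",np.median(P[k][:,2]))
E
```

```text
[ 0.50527443 -0.14239975  0.06728354] [3.13735670e+00 9.94754121e-04 1.47941972e+00] [ 0.67309993 -0.72321635 -0.49938573]
top 140 x 0.1301 y -0.0016 z by x [np.float64(0.3583), np.float64(0.0719), np.float64(0.0715)]
edge in tool x: [0.1711 0.172  0.1738] cover z 0.07532549666504351
scene 127 x 0.127 y 0.0014 z by x [np.float64(0.0709), np.float64(0.0708), np.float64(0.0707)]
edge in tool x: [0.1664 0.1672 0.1684] cover z 0.07498427107758643
```

Request:
send_rows(
  plan=[0, 0, 0.4, 0, 0, 0, 0, 0, 0, 0.4, 0, 0, 0, 0, 0, 0, 0.4, 0, 0, 0, 0, 0, 0, 0.4, 0, 0, 0, 0],
)

```text
clock: 5.75
tool_pos: [0.5039, -0.1418, 0.0608]
ee_rot: [-3.142, -0.0, 1.48]
contact_force: [-0.4, -0.1, -1.1]
gripper_width: 0.014
```

```bash
python3 - <<'E'
from h import *
s=bot.get_state();print(s["tool_pos"],s["ee_rot"],s["contact_force"])
R0=R.from_euler("xyz",s["ee_rot"])
for n in("top","scene"):
    c=snap(n);P=pts(c)
    Q=R0.inv().apply(P.reshape(-1,3)-s["tool_pos"]).reshape(P.shape)
    m=(Q[...,0]>.085)&(Q[...,0]<.15)&(abs(Q[...,1])<.006)&(P[...,2]>.05)
    print(n,m.sum(),"z",np.median(P[m][:,2]))
print(bot.get_state()["tool_pos"])
E
```

```text
[ 0.50388653 -0.14181134  0.06078926] [-3.14158474e+00 -1.15136635e-04  1.47966041e+00] [-0.43315052 -0.10742476 -1.11709694]
top 50 z 0.06426652762847895
scene 55 z 0.06436494418881367
[ 0.50392406 -0.14183768  0.06082041]
```

Request:
send_rows(
  plan=[0, 0, -0.3, 0, 0, 0, 0, 0, 0, -0.3, 0, 0, 0, 0, 0, 0, -0.3, 0, 0, 0, 0, 2, 0, -0.3, 0, 0, 0, 0, 4, 0, -0.3, 0, 0, 0, 0, 5, 0, -0.3, 0, 0, 0, 0, 6, 0, -0.3, 0, 0, 0, 0, 7, 0, -0.3, 0, 0, 0, 0, 8, 0, -0.3, 0, 0, 0, 0, 8.6, 0, -0.3, 0, 0, 0, 0, 8.6, 0, -0.3, 0, 0, 0, 0, 8.6, 0, -0.3, 0, 0, 0, 0],
)

```text
clock: 6.85
tool_pos: [0.5118, -0.0562, 0.0638]
ee_rot: [3.142, 0.0, 1.48]
contact_force: [-0.3, 0.0, -0.6]
gripper_width: 0.0136
```

```bash
python3 - <<'E'
from h import *
s=bot.get_state();print(s["tool_pos"],s["ee_rot"],s["contact_force"],s["torque"])
c=snap("scene","s4");cv2.imwrite("pics/a4.png",cv2.resize(c["frame"][150:270,190:390],(800,480),interpolation=cv2.INTER_CUBIC)[...,::-1])
E
```

```text
[ 0.5117689  -0.05615283  0.0638208 ] [3.14151410e+00 1.98651164e-04 1.48017973e+00] [-0.25588224  0.00601761 -0.57729854] [ 0.00207217 -0.0268192  -0.01460897]
```

View pics/a4.png

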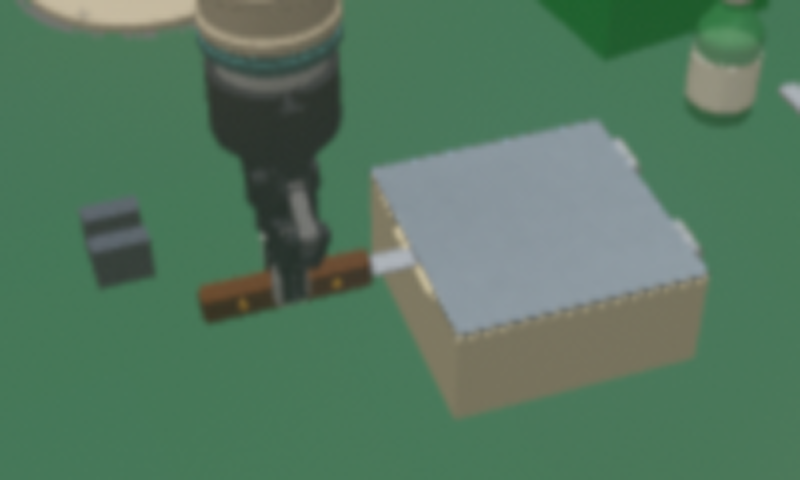

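The blade is in the slot, with steel at (395,262) passing between the slot ends at (400,238) and (425,280). Now I lever along the arc.

Request:
send_rows(
  plan=[0, 0, -0.7, 0, 0, 0, 0, 0, 0, -1.0, 0, 0, 0, 0, 0.1, 0, -1.5, 0, 0, 0, 0, 0.1, 0, -2.1, 0, 0, 0, 0, 0.2, 0, -2.7, 0, 0, 0, 0, 0.2, 0, -2.7, 0, 0, 0, 0, 0.2, 0, -2.7, 0, 0, 0, 0, 0.5, 0, -3.9, 0, 0, 0, 0, 0.9, 0, -5, 0, 0, 0, 0, 1.5, 0, -6.1, 0, 0, 0, 0, 2.1, 0, -7.1, 0, 0, 0, 0, 2.8, 0, -8, 0, 0, 0, 0, 3.6, 0, -8.9, 0, 0, 0, 0, 3.6, 0, -8.9, 0, 0, 0, 0],
)

```text
clock: 8.07
tool_pos: [0.5162, -0.0188, 0.1555]
ee_rot: [3.137, -0.001, 1.481]
contact_force: [0.2, 0.1, 0.4]
gripper_width: 0.0136
```

```bash
python3 - <<'E'
from h import *
s=bot.get_state();print(s["tool_pos"],s["ee_rot"],s["contact_force"],s["torque"])
c=snap("scene","s5");cv2.imwrite("pics/a5.png",cv2.resize(c["frame"][80:270,190:440],(700,532),interpolation=cv2.INTER_CUBIC)[...,::-1])
E
```

```text
[ 0.51615135 -0.01881137  0.15551687] [ 3.13743670e+00 -7.54898837e-04  1.48111270e+00] [0.20920928 0.06834561 0.39619248] [-0.01705336  0.00014617  0.02156987]
```

View pics/a5.png

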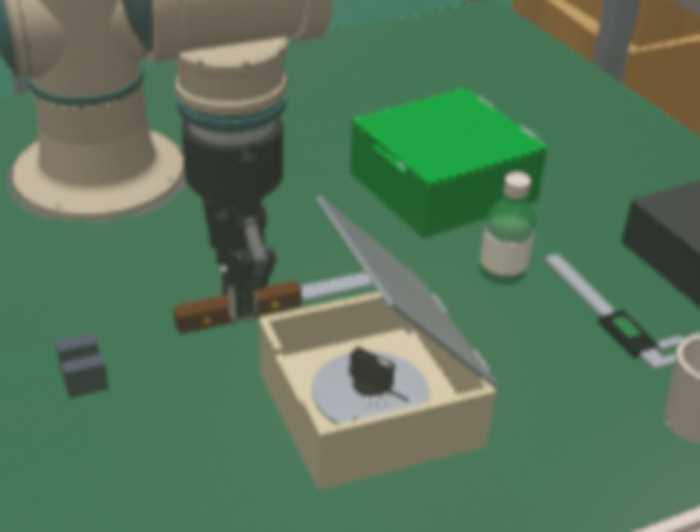

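The picture shows the blade tip at (370,282) holding the cover at about 0.8 rad. I continue past upright.

Request:
send_rows(
  plan=[0.9, 0, -0.8, 0, 0, 0, 0, 1.9, 0, -1.5, 0, 0, 0, 0, 3, 0, -2.1, 0, 0, 0, 0, 4, 0, -2.6, 0, 0, 0, 0, 5.2, 0, -3, 0, 0, 0, 0, 6.4, 0, -3.2, 0, 0, 0, 0, 7.5, 0, -3.4, 0, 0, 0, 0, 8.7, 0, -3.4, 0, 0, 0, 0, 9.9, 0, -3.3, 0, 0, 0, 0, 11, 0, -3.1, 0, 0, 0, 0, 11.5, 0, -3, 0, 0, 0, 0, 11.5, 0, -3, 0, 0, 0, 0, 11.5, 0, -3, 0, 0, 0, 0, 11.5, 0, -3, 0, 0, 0, 0],
)

```text
clock: 9.28
tool_pos: [0.5255, 0.0939, 0.1828]
ee_rot: [-3.142, -0.0, 1.479]
contact_force: [-0.4, -0.1, -0.6]
gripper_width: 0.0137
```

```bash
python3 - <<'E'
from h import *
s=bot.get_state();print(s["tool_pos"],s["ee_rot"],s["contact_force"],s["torque"])
c=snap("scene","s6");P=pts(c);f=c["frame"].astype(int)
a=np.radians(-5.3);sx,sy=.518,.027
X=(P[...,0]-sx)*np.cos(a)+(P[...,1]-sy)*np.sin(a);Y=-(P[...,0]-sx)*np.sin(a)+(P[...,1]-sy)*np.cos(a)
m=(P[...,2]>.085)&(P[...,2]<.26)&(abs(X)<.085)&(Y>.14)&(Y<.26)
p=np.polyfit(P[...,2][m],Y[m],1);print(m.sum(),"cover angle",np.pi/2+np.arctan(p[0]),p)
E
```

```text
[0.52545039 0.09394187 0.18277765] [-3.14150701e+00 -1.12987043e-04  1.47941895e+00] [-0.42225609 -0.09617111 -0.55344723] [0.01428133 0.02269733 0.03255162]
2518 cover angle 1.8539414084641002 [0.29096256 0.1427723 ]
```

The cover is at 1.85 rad. I back off and lay the blade down where it came from.

```bash
python3 - <<'E'
from h import *
rel(.5105,-.08,.185,84.7);rel(.442,-.288,.10,48.7);rel(.442,-.288,.015,48.7)
E
```

```text
rel [-17.45   0.1   -0.22] [ 0.   -0.01  0.05]
rel [-38.79  -4.82   8.28] [ 0.000e+00 -1.000e-02  3.605e+01]
rel [-38.79  -4.82  16.78] [ 0.000e+00 -1.000e-02  3.605e+01]
```

Request:
send_rows(
  plan=[-4, 0, 0, 0, 0, 0, 0, -8, 0, 0, 0, 0, 0, 0, -12, 0, 0, 0, 0, 0, 0, -17.5, 0, 0, 0, 0, 0, 0, -38.8, -4.8, 8.3, 0, 0, 36, 0, -38.8, -4.8, 8.3, 0, 0, 36, 0, -38.8, -4.8, 8.3, 0, 0, 36, 0, -38.8, -4.8, 8.3, 0, 0, 36, 0, -38.8, -4.8, 8.3, 0, 0, 36, 0, -38.8, -4.8, 8.3, 0, 0, 36, 0, -38.8, -4.8, 8.3, 0, 0, 36, 0, -38.8, -4.8, 8.3, 0, 0, 36, 0, -38.8, -4.8, 8.3, 0, 0, 36, 0, -38.8, -4.8, 13, 0, 0, 36, 0, -38.8, -4.8, 15.5, 0, 0, 36, 0, -38.8, -4.8, 16.8, 0, 0, 36, 0, -38.8, -4.8, 16.8, 0, 0, 36, 0, -38.8, -4.8, 16.8, 0, 0, 36, 0, -38.8, -4.8, 16.8, 0, 0, 36, 0, -38.8, -4.8, 16.8, 0, 0, 36, 0],
)

```text
clock: 11.0
tool_pos: [0.4437, -0.2883, 0.017]
ee_rot: [3.138, -0.0, 0.852]
contact_force: [-0.3, -0.0, -1.1]
gripper_width: 0.0137
```

```bash
python3 - <<'E'
from h import *
s=bot.get_state();print(s["tool_pos"],s["ee_rot"],s["contact_force"],s["torque"])
E
```

```text
[ 0.44372843 -0.28833067  0.0170274 ] [ 3.13766420e+00 -3.91850402e-04  8.52068030e-01] [-0.33121329 -0.01306964 -1.10486997] [-0.06936308 -0.02531417 -0.08785203]
```

Request:
send_rows(
  plan=[0, 0, 0.3, 0, 0, 0, 0, 0, 0, 0.6, 0, 0, 0, 0, 0, 0, 0.7, 0, 0, 0, 0, 0, 0, 0.7, 0, 0, 0, 0, 0, 0, 0.7, 0, 0, 0, 0, 0, 0, 0.7, 0, 0, 0, 0],
)

```text
clock: 11.5
tool_pos: [0.4424, -0.2879, 0.008]
ee_rot: [3.141, -0.0, 0.851]
contact_force: [-0.2, 0.5, 0.9]
gripper_width: 0.0139
```

Request:
send_rows(
  plan=[0, 0, 0, 0, 0, 0, 60, 0, 0, 0, 0, 0, 0, 60, 0, 0, 0, 0, 0, 0, 60, 0, 0, 0, 0, 0, 0, 60, 0, 0, 0, 0, 0, 0, 60, 0, 0, -4, 0, 0, 0, 60, 0, 0, -8, 0, 0, 0, 60, 0, 0, -14, 0, 0, 0, 60, 0, 0, -14, 0, 0, 0, 60, 0, 0, -14, 0, 0, 0, 60],
)

```text
clock: 12.33
tool_pos: [0.4444, -0.2894, 0.154]
ee_rot: [3.131, -0.001, 0.851]
contact_force: [0.7, 0.1, -0.2]
gripper_width: 0.0514
```

```bash
python3 - <<'E'
from h import *
s=bot.get_state();print(s["tool_pos"],s["ee_rot"],s["contact_force"])
c=snap("wrist","w7");P=pts(c);f=c["frame"].astype(int)
R0=R.from_euler("xyz",s["ee_rot"]);Q=R0.inv().apply((P.reshape(-1,3)-s["tool_pos"])).reshape(P.shape)
br=(f[...,0]>f[...,2]+25)&(f[...,0]>f[...,1]+15)&(abs(Q[...,1])<.03)&(P[...,2]<.05)
st=(f[...,2]>110)&(abs(f[...,0]-f[...,1])<25)&(abs(Q[...,1])<.03)&(P[...,2]<.05)
for m in(br,st):print(m.sum(),np.median(P[m],0).round(4),Q[m].min(0).round(4),Q[m].max(0).round(4),np.percentile(P[m][:,2],[5,50,95]).round(4))
rel(.5105+.016,.11,.30,84.7)
# knob close-up from scene + top
t=snap("top","t7");d=snap("scene","s7")
im=np.hstack([cv2.resize(t["frame"][180:245,215:285],(400,371),interpolation=cv2.INTER_CUBIC),cv2.resize(d["frame"][190:250,280:370],(400,371),interpolation=cv2.INTER_CUBIC)])
cv2.imwrite("pics/a7.png",im[...,::-1])
E
```

```text
[ 0.44444602 -0.28940723  0.15404092] [ 3.13107943e+00 -8.32014880e-04  8.51431757e-01] [ 0.69507035  0.1319422  -0.21821046]
2146 [ 0.4448 -0.2835  0.0209] [-0.0539 -0.0125  0.1304] [0.0537 0.0032 0.1372] [0.0195 0.0209 0.0221]
1960 [ 0.504  -0.2163  0.0112] [ 0.0547 -0.0134  0.1408] [0.1319 0.0029 0.1561] [0.0098 0.0112 0.0123]
rel [ 35.47 -19.94 -15.03] [  0.33   0.08 -35.92]
```

The blade lies flat: handle top at 21 mm, steel at 11 mm. Next I move over the knob.

Request:
send_rows(
  plan=[8, -4.5, -10, 0, 0, -8, 60, 35.5, -19.9, -15, 0.3, 0, -36, 60, 35.5, -19.9, -15, 0.3, 0, -36, 60, 35.5, -19.9, -15, 0.3, 0, -36, 60, 35.5, -19.9, -15, 0.3, 0, -36, 60, 35.5, -19.9, -15, 0.3, 0, -36, 60, 35.5, -19.9, -15, 0.3, 0, -36, 60, 35.5, -19.9, -15, 0.3, 0, -36, 60, 35.5, -19.9, -15, 0.3, 0, -36, 60, 35.5, -19.9, -15, 0.3, 0, -36, 60, 35.5, -19.9, -15, 0.3, 0, -36, 60, 35.5, -19.9, -15, 0.3, 0, -36, 60, 35.5, -19.9, -15, 0.3, 0, -36, 60, 35.5, -19.9, -15, 0.3, 0, -36, 60, 35.5, -19.9, -15, 0.3, 0, -36, 60],
)

```text
clock: 13.73
tool_pos: [0.5263, 0.1091, 0.2963]
ee_rot: [-3.134, -0.001, 1.478]
contact_force: [0.2, -0.3, 0.2]
gripper_width: 0.0511
```

```bash
python3 - <<'E'
from h import *
s=bot.get_state();print(s["tool_pos"],s["ee_rot"],s["gripper_width"])
c=snap("wrist","w8");K=onz
# crop round case centre
T=c["cam_to_world"];K=c["camera_matrix"]
p=T[:3,:3].T@(np.array([.5257,.1096,.03])-T[:3,3]);u=K[0,0]*p[0]/-p[2]+K[0,2];v=K[1,2]-K[1,1]*p[1]/-p[2];print(u,v)
u0=int(max(0,min(u-100,360)));v0=int(max(0,min(v-75,270)));print("crop",u0,v0)
cv2.imwrite("pics/a8.png",cv2.resize(c["frame"][v0:v0+150,u0:u0+200],(800,600),interpolation=cv2.INTER_CUBIC)[...,::-1])
E
```

```text
[0.52629727 0.10913225 0.29634752] [-3.13425202e+00 -8.68431856e-04  1.47811378e+00] 0.05113710980324644
285.07658922612933 174.65781258222864
crop 185 99
```

View pics/a8.png

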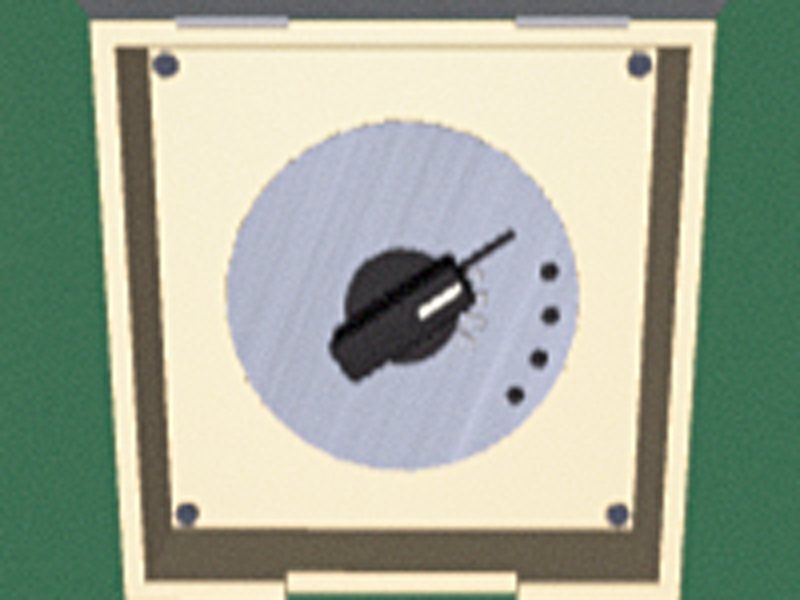

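The wrist crop shows the plate centre near (403,295), the pointer tip at (513,234), and the pips clockwise at (549,271), (550,315), (539,358) and (515,395). The third pip is (539,358).

```bash
python3 - <<'E'
from h import *
c=load("w8");f=c["frame"].astype(int);P=pts(c)
W=lambda u,v,z:onz(c,185+(u+.5)/4-.5,99+(v+.5)/4-.5,z)[:2]
# plate centre: fit circle to its outline
g=f[99:249,185:385]
m=((g[...,2]>g[...,0]+8)&(g[...,2]>120)).astype(np.uint8)
cn=cv2.convexHull(max(cv2.findContours(m,cv2.RETR_EXTERNAL,cv2.CHAIN_APPROX_NONE)[0],key=cv2.contourArea))[:,0]
q=np.array([onz(c,185+a,99+b,.026)[:2] for a,b in cn]).astype(np.float32)
C,r=cv2.minEnclosingCircle(q);A=np.c_[2*q,np.ones(len(q))];x=np.linalg.lstsq(A,(q**2).sum(1),rcond=None)[0]
print("plate",C,r,"lsq",x[:2],np.sqrt(x[2]+x[0]**2+x[1]**2))
C=x[:2]
al=[]
for k,(u,v) in enumerate([(549,271),(550,315),(539,358),(515,395)]):
    d=W(u,v,.028)-C;al.append(np.degrees(np.arctan2(d[1],d[0])));print("pip",k+1,np.hypot(*d).round(4),al[-1])
d=W(513,234,.034)-C;pt=np.degrees(np.arctan2(d[1],d[0]));print("ptr",np.hypot(*d),pt)
off=np.mean(np.array(al)+np.degrees(.3)*np.arange(4));print("third pip fit",off-2*np.degrees(.3),"turn cw",pt-(off-2*np.degrees(.3)), "=> plate",np.radians(pt-off)-.35)
# bar axis from top face points
k=(P[...,2]>.058)&(P[...,2]<.068)&(np.hypot(P[...,0]-C[0],P[...,1]-C[1])<.03)
b=P[k][:,:2].astype(np.float32);print("bar",k.sum(),cv2.minAreaRect(b))
s=bot.get_state();print(s["tool_pos"],s["joint_pos"])
rel(C[0],C[1],.1,pt);rel(C[0],C[1],.1,pt+180);rel(C[0],C[1],.04,pt)
E
```

```text
plate (0.5256934762001038, 0.10961310565471649) 0.0549340546131134 lsq [0.52576007 0.10967911] 0.05461746813983759
pip 1 0.0467 7.07231379246345
pip 2 0.0465 -9.98581455484281
pip 3 0.0468 -27.344713254881675
pip 4 0.0467 -44.676489785994
ptr 0.040310567756382774 28.00286436100461
third pip fit -27.328042877776106 turn cw 55.33090723878072 => plate 0.015706509432287907
bar 475 ((0.5256634950637817, 0.10880748927593231), (0.043723683804273605, 0.014288865029811859), 28.79676055908203)
[0.52637267 0.10910251 0.29671006] [0.13433397 0.08750983 1.23470351 0.00266294 1.82562297 0.22787279]
rel [ 0.03  0.06 19.67] [-0.38  0.13 56.68]
rel [ 0.03  0.06 19.67] [  -0.15   -0.45 -123.32]
rel [2.000e-02 1.000e-01 2.567e+01] [-0.38  0.13 56.68]
```

Request:
send_rows(
  plan=[0, 0, 4, 0, 0, 14, 60, 0, 0, 8, 0, 0, 28, 60, 0, 0, 12, -0.3, 0, 42, 60, 0, 0, 16, -0.4, 0, 56.5, 60, 0, 0.1, 19.7, -0.4, 0.1, 56.5, 60, 0, 0.1, 19.7, -0.4, 0.1, 56.5, 60, 0, 0.1, 19.7, -0.4, 0.1, 56.5, 60, 0, 0.1, 19.7, -0.4, 0.1, 56.5, 60, 0, 0.1, 19.7, -0.4, 0.1, 56.5, 60, 0, 0.1, 19.7, -0.4, 0.1, 56.5, 60, 0, 0.1, 19.7, -0.4, 0.1, 56.5, 60, 0, 0.1, 19.7, -0.4, 0.1, 56.5, 60, 0, 0.1, 19.7, -0.4, 0.1, 56.5, 60, 0, 0.1, 19.7, -0.4, 0.1, 56.5, 60],
)

```text
clock: 14.95
tool_pos: [0.5267, 0.1105, 0.1009]
ee_rot: [3.14, -0.002, 0.494]
contact_force: [0.0, -0.2, -0.6]
gripper_width: 0.0512
```

```bash
python3 - <<'E'
from h import *
s=bot.get_state();print(s["tool_pos"],s["ee_rot"],s["joint_pos"])
rel(.5257,.1094,.041,28.5)
E
```

```text
[0.52669017 0.1105479  0.1008641 ] [ 3.14048597e+00 -1.61577096e-03  4.94414239e-01] [ 1.38516165e-01  1.69077723e-01  1.53879230e+00 -4.78963146e-04
  1.43182253e+00  1.21496505e+00]
rel [-0.15  0.05  5.99] [ 0.06 -0.09 -0.17]
```

Request:
send_rows(
  plan=[-0.1, 0, 3, 0, 0, 0, 60, -0.1, 0, 5, 0, 0, 0, 60, -0.1, 0, 5.9, 0, 0, 0, 60, -0.1, 0, 5.9, 0, 0, 0, 60, -0.1, 0, 5.9, 0, 0, 0, 60, -0.1, 0, 5.9, 0, 0, 0, 60, -0.1, 0, 5.9, 0, 0, 0, 60],
  newtons=40,
)

```text
clock: 15.53
tool_pos: [0.5269, 0.1103, 0.0435]
ee_rot: [3.14, -0.004, 0.494]
contact_force: [-0.0, 0.9, -0.5]
gripper_width: 0.0509
```

Request:
send_rows(
  plan=[0, 0, 0, 0, 0, 0, 0, 0, 0, 0, 0, 0, 0, 0, 0, 0, 0, 0, 0, 0, 0, 0, 0, 0, 0, 0, 0, 0, 0, 0, 0, 0, 0, 0, 0, 0, 0, 0, 0, 0, 0, 0, 0, 0, 0, 0, 0, 0, 0],
  newtons=40,
)

```text
clock: 16.12
tool_pos: [0.5267, 0.1091, 0.0426]
ee_rot: [3.138, -0.003, 0.493]
contact_force: [1.9, -4.8, 2.2]
gripper_width: 0.0136
```

```bash
python3 - <<'E'
from h import *
s=bot.get_state();print(s)
E
```

```text
{'clock': 16.1167, 'joint_pos': array([ 0.13685155,  0.23380667,  1.58925121, -0.0024957 ,  1.31493064,
        1.21511915]), 'joint_vel': array([-3.98736017e-04,  1.40749162e-03,  5.60640262e-05,  1.06042958e-03,
       -5.99884939e-04,  4.03812329e-04]), 'effort': array([  2.76644625, -40.5229032 , -31.00559235,   1.24214977,
         0.15957484,   0.11296732]), 'tool_pos': array([0.52672527, 0.10910166, 0.04262261]), 'ee_rot': array([ 3.13807241e+00, -2.53627435e-03,  4.93160455e-01]), 'contact_force': array([ 1.86371457, -4.78975588,  2.22728409]), 'torque': array([-0.67673023, -0.21283236,  0.13814305]), 'gripper_width': 0.013564288800523615}
```

It's gripped. I turn clockwise in steps, easing the small lateral offset.

Request:
send_rows(
  plan=[-0.1, 0.1, 0, 0, 0, 0, 0, -0.1, 0.1, 0, 0, 0, 3, 0, -0.1, 0.1, 0, 0, 0, 6, 0, -0.1, 0.1, 0, 0, 0, 9, 0, -0.1, 0.1, 0, 0, 0, 12, 0, -0.1, 0.1, 0, 0, 0, 15, 0, -0.1, 0.1, 0, 0, 0, 18, 0, -0.1, 0.1, 0, 0, 0, 20, 0, -0.1, 0.1, 0, 0, 0, 20, 0, -0.1, 0.1, 0, 0, 0, 20, 0],
  newtons=60,
)

```text
clock: 16.95
tool_pos: [0.5268, 0.1088, 0.0427]
ee_rot: [3.141, -0.006, 0.144]
contact_force: [5.8, -0.9, 0.3]
gripper_width: 0.0129
```

Request:
send_rows(
  plan=[0, 0, 0, 0, 0, 3, 0, 0, 0, 0, 0, 0, 6, 0, 0, 0, 0, 0, 0, 9, 0, 0, 0, 0, 0, 0, 12, 0, 0, 0, 0, 0, 0, 15, 0, 0, 0, 0, 0, 0, 18, 0, 0, 0, 0, 0, 0, 18, 0, 0, 0, 0, 0, 0, 18, 0, 0, 0, 0, 0, 0, 18, 0],
)

```text
clock: 17.7
tool_pos: [0.5269, 0.1086, 0.0427]
ee_rot: [-3.141, -0.006, -0.17]
contact_force: [4.9, -1.1, 1.6]
gripper_width: 0.0129
```

```bash
python3 - <<'E'
from h import *
s=bot.get_state();print(s["tool_pos"],np.degrees(s["ee_rot"]),s["contact_force"],s["torque"],s["gripper_width"])
c=snap("wrist","w9");t=snap("top","t9")
P=pts(t)
cv2.imwrite("pics/a9.png",cv2.resize(c["frame"][0:420,80:480],(600,630))[:600,...,::-1])
E
```

```text
[0.52686361 0.10864155 0.04270629] [-179.9524444    -0.32041593   -9.71936043] [ 4.92037575 -1.05552937  1.61999562] [-0.12719552 -0.87919131  0.04853492] 0.01288534538809116
```

View pics/a9.png

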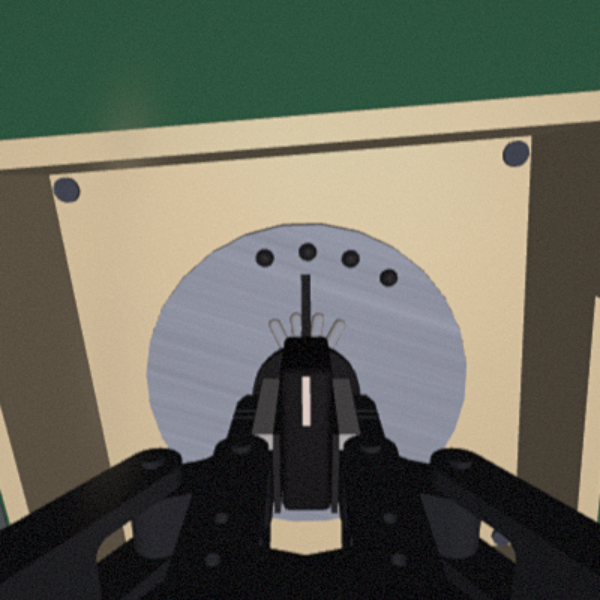

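The pointer (306,277) sits at the second pip (307,252), with the third at (350,259). So 17.5° more.

Request:
send_rows(
  plan=[0, 0, 0, 0, 0, 3, 0, 0, 0, 0, 0, 0, 6, 0, 0, 0, 0, 0, 0, 9, 0, 0, 0, 0, 0, 0, 12, 0, 0, 0, 0, 0, 0, 15, 0, 0, 0, 0, 0, 0, 17.5, 0, 0, 0, 0, 0, 0, 17.5, 0, 0, 0, 0, 0, 0, 17.5, 0, 0, 0, 0, 0, 0, 17.5, 0, 0, 0, 0, 0, 0, 17.5, 0, 0, 0, 0, 0, 0, 17.5, 0],
)

```text
clock: 18.72
tool_pos: [0.5268, 0.1085, 0.0427]
ee_rot: [-3.14, -0.005, -0.475]
contact_force: [5.8, -1.7, 0.7]
gripper_width: 0.0128
```

```bash
python3 - <<'E'
from h import *
s=bot.get_state();print(s["tool_pos"],np.degrees(s["ee_rot"]),s["contact_force"],s["torque"],s["gripper_width"])
c=snap("wrist","w10")
cv2.imwrite("pics/a10.png",cv2.resize(c["frame"][140:290,180:380],(800,600),interpolation=cv2.INTER_CUBIC)[...,::-1])
d=snap("scene","s10");P=pts(d);a=np.radians(-5.3);sx,sy=.518,.027
X=(P[...,0]-sx)*np.cos(a)+(P[...,1]-sy)*np.sin(a);Y=-(P[...,0]-sx)*np.sin(a)+(P[...,1]-sy)*np.cos(a)
f=d["frame"].astype(int)
m=(P[...,2]>.085)&(P[...,2]<.26)&(abs(X)<.085)&(Y>.16)&(Y<.26)
p=np.polyfit(P[...,2][m],Y[m],1);print(m.sum(),"cover angle",np.pi/2+np.arctan(p[0]))
E
```

```text
[0.52683666 0.10845974 0.04271486] [-179.88029033   -0.29600913  -27.21928884] [ 5.75256185 -1.67984576  0.69220953] [-0.27479187 -0.82029924  0.06956571] 0.012838454742144787
2521 cover angle 1.8683207089871248
```

View pics/a10.png

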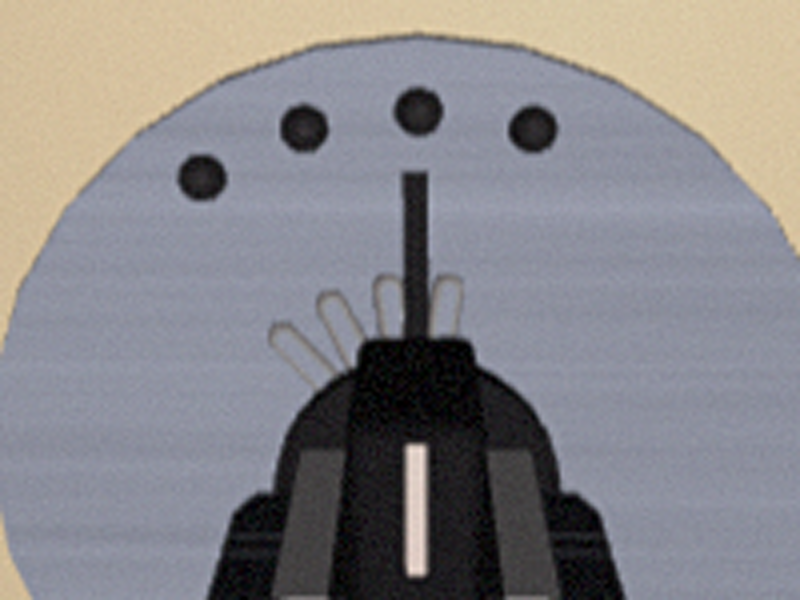

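The pointer (415,172) is at the third pip (419,110). I hand it in now.

```bash
python3 - <<'E'
from h import *
print(bot.sign_off())
E
```

```text
the job is handed in; nothing more can be done
None
```

I handed the job in at about 19 s on the robot's clock, with the gripper still holding the knob at the third stop. The hand-in gave no verdict, so what follows is from my own last checks.

- **Blade and cover:** I gripped the dark-handled blade, slid it about 46 mm into the slot and levered the cover up with it, opening it past upright. The last depth reading put the cover at about 1.87 rad. I had pushed it to 1.85, so the two agree within the measurement error.
- **Laying the blade down:** I set it back where it came from and released it. The wrist camera then showed it flat, with the handle top at 21 mm and the steel at 11 mm.
- **Knob:** I turned it 55.5° clockwise, in steps. The last picture shows the pointer in line with the third of the four pips. The tool's yaw was -27.2° and the pip measured at -27.3°. I commanded a 60 N grip, and the fingers stand at 12.8 mm on the 14 mm bar.

- **Side force:** the arm is left with about 6 N of side force on the knob, because the grip sits about 1 mm off centre.
- **Clicks:** I located the stop by angle and picture, not by feeling the clicks in the torque reading.
- **Bystanders:** I did not measure their positions at the end. None of the moves came near them, and the wrist force stayed low throughout.

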